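Click a label dispenser's count wheel back to zero

TASK

Set the label dispenser's count wheel to zero for the next batch of trays: with a fingertip, flick the edge of the toothed wheel towards the robot, click by click, until the tooth with the crossbar stands straight up, and do not let it run past. Touch only the wheel: do not pinch or lift anything, leave the dispenser standing where it is and the other things on the bench undisturbed, and finish with the hand clear.

Things in the scene. Friction and masses are not known exactly. Their poses are not given: they have to be found in the camera images.
- dispenser: Label dispenser, loose on the bench, 2.3 to 3.5 kg, with a white toothed thumbwheel in an open fork. Origin on the bench straight under the wheel's axle; x from the label box towards the wheel (box end faces the robot, turned up to 0.45 rad), y along the axle, z up. Foot plate x = -130 to +70 mm, 110 mm wide. Fork cheeks at y = +-27 to +-35 mm, 94 mm high, with 11 mm index stubs on top at x = 0.
- label_box (a point): Middle of the top of the dispenser's label box, on the robot's side of the wheel: 58 mm long, 110 mm wide, top 76 mm above the bench; its face to the wheel is 72 mm from the axle.
- axle (a point): Centre of the wheel, on its axle, 82 mm above the bench. The axle is level, along the dispenser's y. Hub 64 mm across, 26 mm wide, with ten straight radial teeth 36 degrees apart; nine are plain: they reach 52 mm from the axle, 26 mm wide along the axle, 6 mm thick. At every click one tooth stands straight up.
- count_wheel (a joint): Wheel angle (rad): 0 with the crossbar tooth straight up; starts 2, 3 or 4 clicks below 0 and grows as the wheel's top moves towards the label box (and robot). One click = 36 degrees = 0.628 rad. A sprung click stop holds it with about 1.5 N at the rim and draws it to the nearest click when let go. An end stop at -2.8 bars the way round backwards.
- crossbar (a point): Middle of the crossbar on the one T-shaped tooth, 57 mm from the axle. The crossbar is 46 mm long along the axle, 10 x 10 mm in section; its outer face is 62 mm from the axle. It starts on the far side (+x) of the wheel, 72, 108 or 144 degrees from upright.
- label_roll: Bystander, loose, to be left alone: spare roll of labels, 80 mm across, 45 mm high, standing close to the dispenser. Origin at the centre of its underside.
- tub: Bystander, loose, to be left alone: small white open tub, about 76 mm across, 60 mm high, close to the dispenser. Origin at the centre of its underside.
- spice_jar_a: Bystander, loose, to be left alone: jar, 56 mm across, 105 mm high. Origin at the centre of its underside.
- spice_jar_b: Bystander, loose, to be left alone: jar, 56 mm across, 105 mm high. Origin at the centre of its underside.
- black_tray: Bystander, loose, to be left alone: black open tray 180 x 130 x 45 mm. Origin at the centre of its underside.
- bowl: Bystander, loose, to be left alone: steel bowl, 130 mm across, 60 mm high. Origin at the centre of its underside.
- canister: Bystander, loose, to be left alone: white canister 110 x 110 mm, 190 mm high. Origin at the centre of its underside.
Mind the look-alikes: they are no part of the job. What is shaped like the dispenser but yellow is not meant.

How it is judged:
By the outcome, as a careful person would: the job done as asked, in the order asked, and still so for the second after the job is handed in, with the robot touching nothing.
It also fails if it takes over 51 s, if anything falls off the work surface, if the arm or the gripper's body presses on something with over 40 N, if the wrist force passes 120 N, or if a joint passes its speed limit or range.

ROBOT

A 6-joint arm with a two-finger parallel gripper is mounted at the origin on the work surface. World frame = base frame: x ahead of the robot, y to its left, z up, the work surface at z = 0. Lengths are in mm, angles in rad, forces in N, time in s.
With the tool pointing down it reaches from about 300 to 775 mm from the base axis. Payload 14.6 kg.
Tool frame: the origin (TCP) lies at the very end of the fingers, on their centre line; the grasp point (between the pads) lies 19 mm behind it; z points along the fingers, y is the direction in which the jaws open and shut (so a half turn about z gives the same grasp; the last joint's range is limited). The gripper opens to 94 mm and grips with 3 to 60 N. Pads are 16 mm wide; open, the fingers measure 119 mm over their backs; the gripper's body (75 mm by 177 mm) begins 78 mm behind the grasp point.
Start: joints at [1.147, 0.3, 1.521, -0, 1.321, -0.067], TCP at [192.099, 515.351, 205.446] pointing down, gripper open.
Joint ranges: [-3.03, 3.03], [-0.79, 2.21], [0.23, 2.52], [-1.04, 4.18], [0, 3.07], [-2.55, 2.55]. Speed limits (rad/s): [2.22, 2.22, 2.57, 3.14, 3.14, 3.14].

INTERFACE

Orientations are given as [roll, pitch, yaw] about the fixed x, y, z axes, in that order (R = Rz(yaw) Ry(pitch) Rx(roll)).
In Python, from bench import env gives the robot as it stands. Calls block until the motion is done:
- env.goto(position, orientation): joint-space move of the TCP to a pose.
- env.move_l(position, rot=None, vel=150): straight line of the TCP; rot=None keeps the orientation; vel is the mean speed in mm/s.
- env.movej(angles): joint-space move.
- env.gripper_to(opening): opening from 0.0 (shut) to 1.0 (fully open); the grip force is fixed at half the most; returns when the fingers have stopped.
- env.wait(seconds).
- env.solve_ik(position, orientation): joint angles nearest the present ones, or None.
- env.read_camera(name): name is "side" or "top"; returns the picture (400x640x3 uint8, red, green, blue); there is no depth.
- env.camera_params(name): a dict with "mtx" (3x3 intrinsics, pixels), "dist_coeffs" ([k1, k2, p1, p2, k3] as OpenCV has them; the pictures are not rectified), "pose" (4x4, takes a point from camera to world coordinates). Camera axes: x right, y down, z forward; pixel columns grow to the right and rows downward; lengths in mm; the calibration is good to about 2 mm. A picture is of the moment at which its call begins. camera_params takes no time and is no camera call.
A pose or a line that the arm cannot do raises env.MotionError and nothing moves.
- env.sign_off(): hands the job in, once; it reports no verdict.
Readings, each from a call of its own:
- env.get_clock(): time.
- env.get_joint_pos(): joint angles.
- env.get_qvel(): joint speeds.
- env.get_effort(): joint torques, N m.
- env.get_position(): TCP position.
- env.get_tool_rot(): TCP orientation.
- env.get_contact_force(): force on the tool from outside, world axes, zero at the start.
- env.get_torque(): the same for the moment, N m.
- env.get_width(): opening from 0.0 (shut) to 1.0 (fully open).
Only numpy, scipy, OpenCV 4.12 (cv2) and the standard library are available. Lean on these libraries where they do the work, as an engineer would, in place of code of your own. Each camera call takes 0.05 s, during which the arm holds its last target.

## Working session

There is one attempt and no reset: what is moved stays moved. The work goes in short steps, each a Python script; the robot and the scene stay as the last script left them, time stands still between calls to the robot, and variables do not carry over. Pictures are saved under pics/ and viewed, and the job is handed in when it is done.

```bash
ls; mkdir -p pics; python3 - <<'E'
from bench import env
import cv2,numpy as np
for n in ("side","top"):
    im=env.read_camera(n); cv2.imwrite(f"pics/{n}0.png",im[:,:,::-1])
    p=env.camera_params(n); print(n,np.round(p["mtx"],1).tolist(),p["dist_coeffs"],np.round(p["pose"],3).tolist())
print(env.get_clock(),env.get_width(),env.get_tool_rot())
E
```

```text
pics
side [[434.6, 0.0, 315.5], [0.0, 434.6, 197.7], [0.0, 0.0, 1.0]] [0.02714295 0.         0.         0.         0.        ] [[0.976, -0.127, 0.177, 284.41], [-0.217, -0.642, 0.736, -1114.491], [0.02, -0.756, -0.654, 1062.319], [0.0, 0.0, 0.0, 1.0]]
top [[384.3, 0.0, 324.5], [0.0, 384.3, 199.4], [0.0, 0.0, 1.0]] [-0.03485554  0.          0.          0.          0.        ] [[-0.002, -0.994, 0.113, 393.767], [-1.0, 0.001, -0.009, -11.522], [0.009, -0.113, -0.994, 1420.835], [0.0, 0.0, 0.0, 1.0]]
0.1 1.0012430197164646 [-3.14056708e+00 -9.22963223e-05  2.78479595e+00]
```

View pics/side0.png

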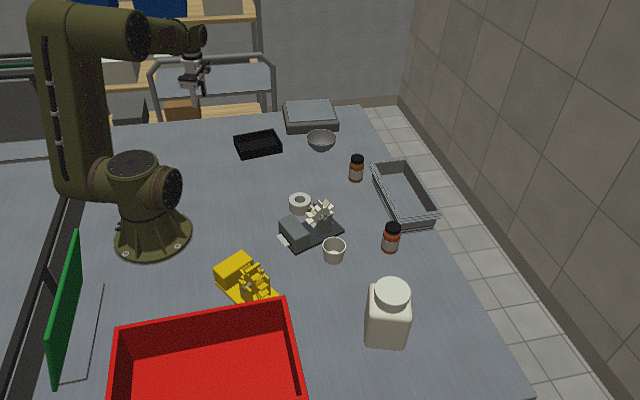

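View pics/top0.png

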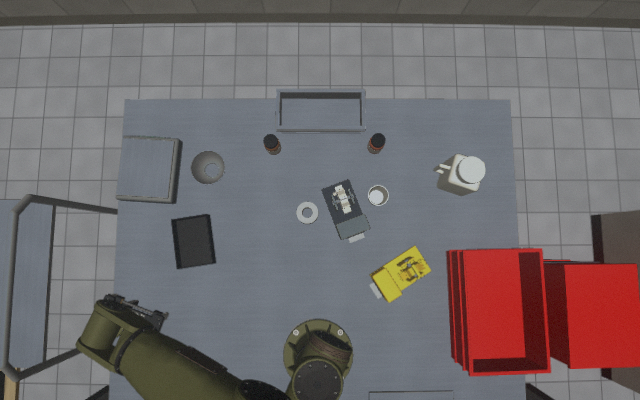

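Two candidates are in view. The grey one is at side (311,228) / top (345,208) and the yellow look-alike is at side (246,278) / top (400,274). The grey one with the white wheel fits the description. I'll confirm it in an enlarged crop.

```bash
python3 - <<'E'
import cv2,numpy as np
a=cv2.imread("pics/side0.png")[185:265,265:365]; b=cv2.imread("pics/top0.png")[170:250,295:395]
f=lambda i:cv2.resize(i,None,fx=4,fy=4*1.0,interpolation=cv2.INTER_CUBIC)
cv2.imwrite("pics/crop0.png",np.hstack([f(a),f(b)]))
E
```

```text
(no output)
```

View pics/crop0.png

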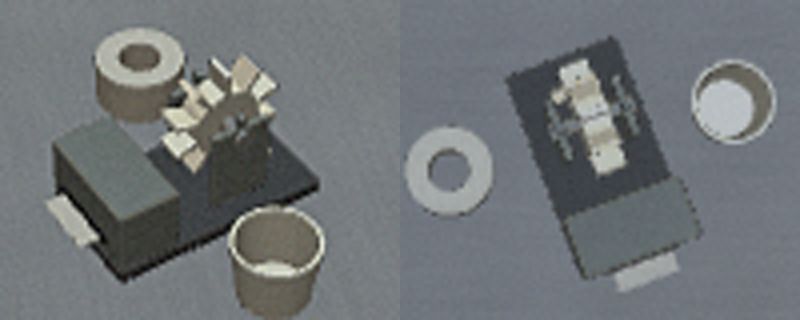

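```bash
cat > h.py <<'E'
import cv2,numpy as np
from bench import env
P={n:env.camera_params(n) for n in("side","top")}
def ray(n,px):
    p=P[n];u=cv2.undistortPoints(np.array(px,float).reshape(-1,1,2),p["mtx"],np.array(p["dist_coeffs"])).reshape(-1,2)
    T=np.array(p["pose"]);d=np.c_[u,np.ones(len(u))]@T[:3,:3].T
    return T[:3,3],d
def onz(n,px,z):
    o,d=ray(n,px);t=(z-o[2])/d[:,2];return o+d*t[:,None]
def proj(n,X):
    p=P[n];T=np.linalg.inv(p["pose"]);return cv2.projectPoints(np.array(X,float).reshape(-1,1,3),cv2.Rodrigues(T[:3,:3])[0],T[:3,3],p["mtx"],np.array(p["dist_coeffs"]))[0].reshape(-1,2)
def tri(ps,pt):
    o1,d1=ray("side",[ps]);o2,d2=ray("top",[pt]);d1=d1[0];d2=d2[0]
    s=np.linalg.lstsq(np.c_[d1,-d2],o2-o1,rcond=None)[0]
    a=o1+s[0]*d1;b=o2+s[1]*d2
    return (a+b)/2,np.linalg.norm(a-b)
E
python3 - <<'E'
from h import *
s=cv2.imread("pics/side0.png");t=cv2.imread("pics/top0.png")
for n,im,pts in(("side",s,[(293,230),(297,245),(325,235),(285,232)]),("top",t,[(352,226),(330,200),(360,200),(350,240)])):
    for p in pts: print(n,p,im[p[1],p[0]])
# floodfill box top
res={}
for n,im,seed in(("side",s,(293,228)),("top",t,(352,227))):
    m=np.zeros((402,642),np.uint8)
    cv2.floodFill(im.copy(),m,seed,0,(7,)*3,(7,)*3,4|cv2.FLOODFILL_FIXED_RANGE|(255<<8)|cv2.FLOODFILL_MASK_ONLY)
    m=m[1:-1,1:-1];c=max(cv2.findContours(m,0,2)[0],key=cv2.contourArea)
    q=cv2.approxPolyDP(cv2.convexHull(c),3,True).reshape(-1,2);M=cv2.moments(m,True);ce=(M['m10']/M['m00'],M['m01']/M['m00'])
    print(n,m.sum()/255,q.tolist(),ce,cv2.minAreaRect(c));res[n]=ce
    print(np.round(onz(n,q,76),1).tolist(),onz(n,[ce],76))
print(tri(res["side"],res["top"]))
E
```

```text
side (293, 230) [111 115 106]
side (297, 245) [58 64 61]
side (325, 235) [69 67 64]
side (285, 232) [52 56 52]
top (352, 226) [110 106  97]
top (330, 200) [71 66 61]
top (360, 200) [125 118 111]
top (350, 240) [164 164 160]
side 342.0 [[279, 220], [292, 214], [308, 233], [294, 237]] (293.08479532163744, 225.46198830409358) ((293.5081787109375, 226.40982055664062), (28.68026351928711, 15.108353614807129), 50.19443130493164)
[[410.7, -90.3, 76.0], [457.4, -70.4, 76.0], [491.5, -167.2, 76.0], [444.8, -175.7, 76.0]] [[ 451.22787574 -124.39798578   76.        ]]
top 422.0 [[363, 215], [368, 228], [342, 239], [337, 225]] (352.6492890995261, 226.26777251184834) ((352.80181884765625, 226.124267578125), (15.461540222167969, 30.4615421295166), 67.38013458251953)
[[491.4, -159.1, 76.0], [445.8, -176.0, 76.0], [407.7, -84.8, 76.0], [456.5, -67.6, 76.0]] [[ 452.00266178 -122.33626037   76.        ]]
(array([ 451.8224719 , -122.46462528,   74.05751473]), np.float64(0.5316629675201234))
```

```bash
cat >> h.py <<'E'
YAW=0.362;AX=np.array([451.7+101*np.cos(YAW),-123+101*np.sin(YAW),0])
def W(x,y,z):
    c,s=np.cos(YAW),np.sin(YAW);return AX+np.array([c*x-s*y,s*x+c*y,z])
def wheel(r,a,y): # a: angle from upright towards far side (+x)
    return W(r*np.sin(a),y,82+r*np.cos(a))
E
cat > ov.py <<'E'
from h import *
def ov(tag,rs,rt,k,marks=True,sfx=""):
    out=[]
    for n,im,(x0,y0,w,h) in(("side",rs,(295,188,56,60)),("top",rt,(318,176,56,60))):
        im=im[y0:y0+h,x0:x0+w];im=cv2.resize(im,None,fx=7,fy=7,interpolation=cv2.INTER_CUBIC)
        out.append(im.copy())
        def d(X,c):
            q=(proj(n,X)-[x0,y0]+.5)*7
            return [tuple(map(int,v)) for v in q]
        for X,c in [([W(x,y,8) for x,y in((-130,-55),(70,-55),(70,55),(-130,55))],(0,255,0))]:
            cv2.polylines(im,[np.array(d(X,c))],True,c,1)
        for y in(-31,31): cv2.line(im,*d([W(0,y,94),W(0,y,105)],0),(255,0,255),2)
        for i in range(10):
            cv2.polylines(im,[np.array(d([wheel(52,i*.6283,-13),wheel(52,i*.6283,13)],0))],False,(0,0,255),1)
        for i in k:
            cv2.polylines(im,[np.array(d([wheel(62,i*.6283,-23),wheel(62,i*.6283,23)],0))],False,(255,200,0),1)
            cv2.putText(im,str(i),d([wheel(62,i*.6283,-23)],0)[0],0,.5,(0,255,255),1)
        out.append(im)
    cv2.imwrite(f"pics/{tag}a.png",np.hstack([out[0],out[1]]));cv2.imwrite(f"pics/{tag}b.png",np.hstack([out[2],out[3]]))
E
python3 - <<'E'
from ov import *
s=cv2.imread("pics/side0.png");t=cv2.imread("pics/top0.png")
ov("ov0",s,t,[2,3,4])
E
```

```text
(no output)
```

View pics/ov0a.png

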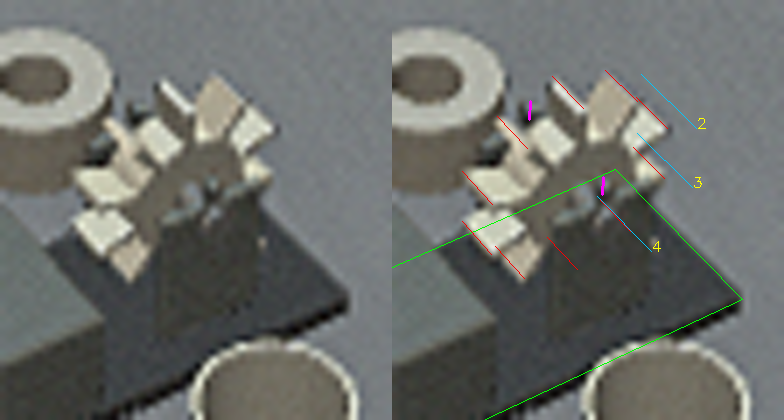

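View pics/ov0b.png

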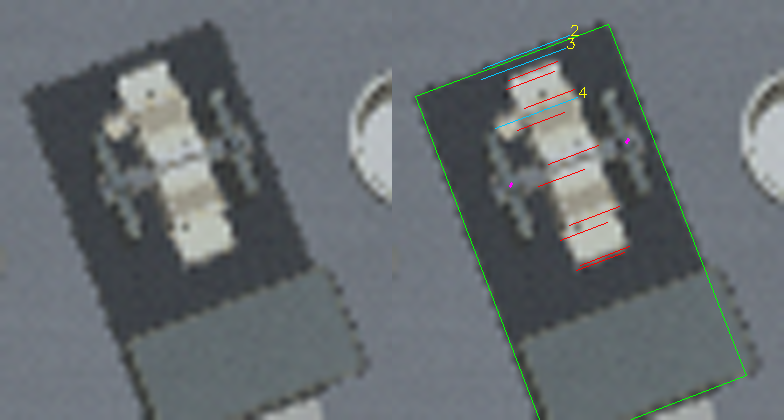

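The grey unit, with its white wheel and the box towards the robot, is the one meant. The box triangulates to z≈74 (text says 76), and the pose overlay fits both views. The crossbar shows as a stub on the lower far side, at top crop (117,128), which is about (334.7,194.3) px. In the side view a speck shows behind the cheek at about (332.5,222.7) px. Both agree with 4 clicks to go (144°).

Next I'll shut the gripper, move above the wheel and look again.

```bash
python3 - <<'E'
from ov import *
env.gripper_to(0.0)
env.goto(W(60,0,200).tolist(),[np.pi,0,YAW])
print(env.get_clock(),env.get_position()-W(60,0,200),env.get_tool_rot(),env.get_joint_pos(),env.get_contact_force(),env.get_width())
env.move_l(W(50,0,152).tolist(),vel=80)
s=env.read_camera("side")[:,:,::-1];t=env.read_camera("top")[:,:,::-1]
p=env.get_position();print(env.get_clock(),p,proj("side",[p]),env.get_contact_force())
c=s[130:250,270:390].copy()
c=cv2.resize(c,None,fx=5,fy=5,interpolation=cv2.INTER_CUBIC)
for dx in(-8,8):
  q=(proj("side",[W(50+dx,-12.5,152),W(50+dx,12.5,152)])-[270,130]+.5)*5
  cv2.line(c,tuple(map(int,q[0])),tuple(map(int,q[1])),(0,0,255),1)
cv2.imwrite("pics/hov.png",c)
E
```

```text
4.0417 [0.04777763 0.79667186 0.05613092] [-3.14154462e+00 -6.53563621e-05  3.63504740e-01] [-1.68289428e-01  4.29130768e-01  1.35856684e+00  7.63279557e-05
  1.35386307e+00  1.03898573e+00] [ 0.04595114  0.46273516 -0.24639441] 0.002458036620976671
4.9083 [593.24752605 -69.54112247 152.59760883] [[332.63572816 191.08720512]] [ 0.0765476  -0.57531632 -0.12998679]
```

View pics/hov.png

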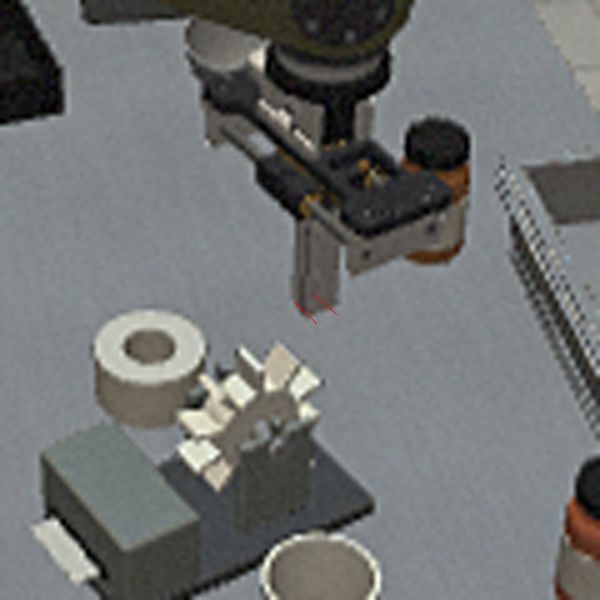

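The fingertip is at side px (332,191), as projected, and its width of about 16 mm is confirmed. The space over the wheel is free. First click next.

```bash
cat > stroke.py <<'E'
from ov import *
def look(tag,k):
    s=env.read_camera("side")[:,:,::-1];t=env.read_camera("top")[:,:,::-1]
    ov(tag,s,t,k)
def stroke(xend,xs=47,n=5,vel=50):
    env.move_l(W(xs,0,114).tolist(),vel=80)
    f0=np.array(env.get_contact_force());log=[]
    for i in range(1,n+1):
        u=i/n;x=xs+(xend-xs)*u
        env.move_l(W(x,0,114+13*u).tolist(),vel=vel)
        f=np.array(env.get_contact_force())-f0
        log.append((round(x,1),round(float(f[:2]@[np.cos(YAW),np.sin(YAW)]),1),round(float(f[2]),1)))
    print(log)
    env.move_l(W(xend+4,0,152).tolist(),vel=100)
    env.move_l(W(50,0,152).tolist(),vel=150)
    print(env.get_clock())
E
python3 - <<'E'
from stroke import *
stroke(14.5)
look("s1",[3]);print(env.get_clock())
E
```

```text
[(40.5, 1.3, 1.5), (34.0, 0.1, 0.0), (27.5, -0.3, 0.3), (21.0, -2.8, 0.8), (14.5, 0.0, 0.2)]
7.75
7.85
```

View pics/s1a.png

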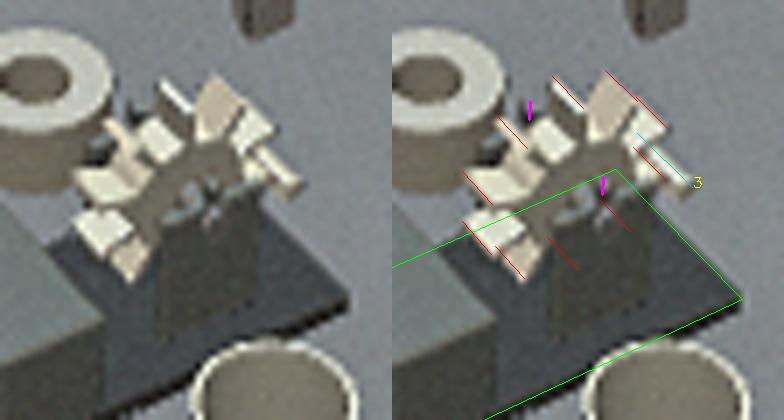

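View pics/s1b.png

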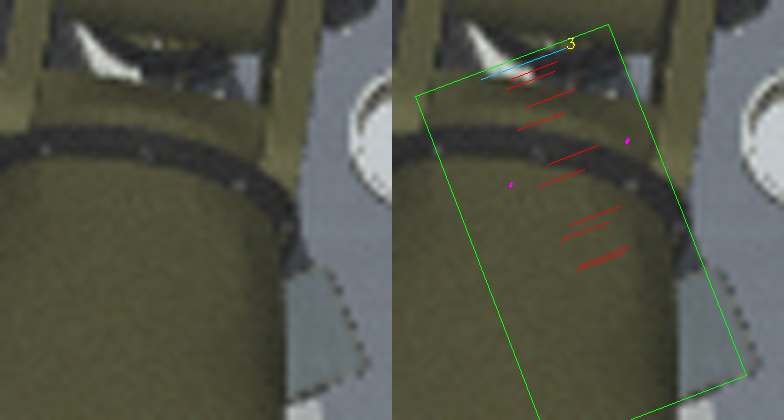

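The crossbar has come into view at k=3, at side crop (275,172), about side px (334,212.6). It moved exactly one click and the dispenser hasn't moved. In the top view the arm hides the wheel. Second click next.

```bash
python3 - <<'E'
from stroke import *
stroke(14.5)
look("s2",[2])
E
```

```text
[(40.5, 1.4, 0.3), (34.0, -0.0, -0.0), (27.5, 0.6, -0.3), (21.0, -1.7, 0.4), (14.5, -0.1, -0.1)]
10.6917
```

View pics/s2a.png

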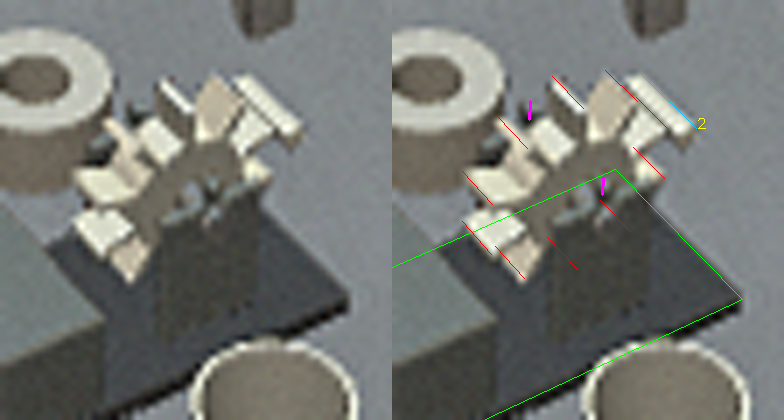

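The crossbar is at k=2, at side crop (270,105), exactly on the predicted line. For the third click the finger goes down just ahead of the crossbar, 8 mm above its top corner.

```bash
python3 - <<'E'
from stroke import *
stroke(14.5,xs=44.5)
look("s3",[1])
E
```

```text
[(38.5, 0.2, 0.2), (32.5, -1.1, -0.9), (26.5, -1.7, -0.4), (20.5, -3.8, 0.3), (14.5, -0.7, -0.6)]
13.6
```

View pics/s3a.png

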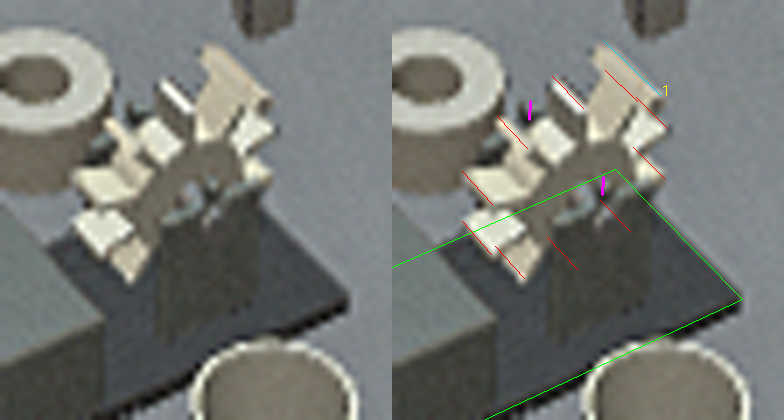

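The crossbar is at k=1, one click to go. For the last click I push on the back of the crossbar and stop just short of upright, so the click stop draws it in.

```bash
python3 - <<'E'
from stroke import *
env.move_l(W(59,0,152).tolist(),vel=80)
stroke(16.5,xs=57,n=6,vel=40)
env.move_l(W(60,0,230).tolist(),vel=150)
env.goto([300,330,230],[np.pi,0,1.5])
look("s4",[0]);print(env.get_clock(),env.get_contact_force())
s=env.read_camera("side")[:,:,::-1];cv2.imwrite("pics/side_end.png",s)
t=env.read_camera("top")[:,:,::-1];cv2.imwrite("pics/top_end.png",t)
for n,im in(("side",s),("top",t)):
    d=cv2.absdiff(im,cv2.imread(f"pics/{n}0.png")).max(2)>30
    c,_=cv2.findContours(d.astype(np.uint8)*255,0,2);print(n,[cv2.boundingRect(k) for k in c if cv2.contourArea(k)>6])
E
```

```text
[(50.2, 2.1, -1.0), (43.5, 0.9, -1.0), (36.8, -0.1, -1.4), (30.0, -0.7, -2.3), (23.2, -1.6, 1.1), (16.5, 0.1, -0.9)]
17.2917
19.875 [ 0.03536296 -0.24346785  0.56480781]
side [(315, 195, 11, 11), (86, 184, 31, 20), (150, 179, 16, 17), (68, 175, 9, 24), (133, 174, 19, 18), (155, 165, 28, 34), (89, 158, 10, 19), (46, 120, 34, 75), (225, 100, 9, 19), (191, 99, 7, 9), (235, 91, 10, 3), (31, 55, 23, 39), (184, 53, 15, 4), (101, 53, 152, 106), (200, 32, 5, 12), (73, 2, 169, 59), (19, 0, 19, 55)]
top [(290, 387, 9, 13), (342, 354, 18, 29), (346, 344, 6, 8), (75, 260, 218, 140), (337, 197, 5, 5), (346, 194, 5, 4)]
```

View pics/s4a.png

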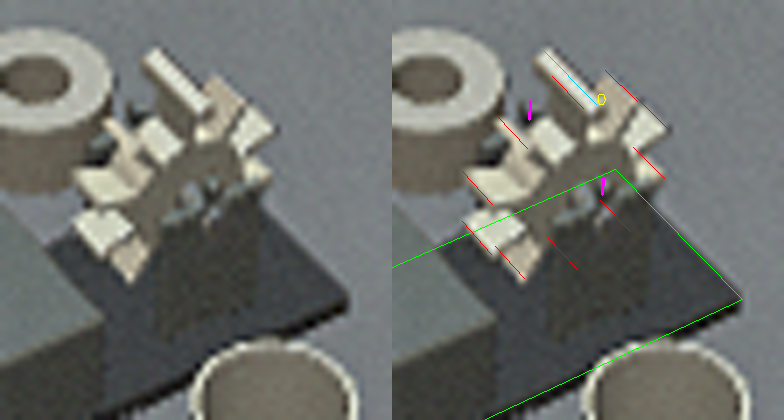

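View pics/s4b.png

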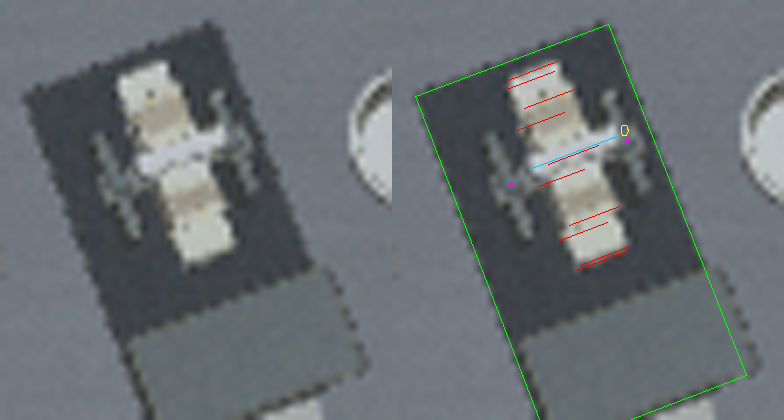

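The crossbar stands upright, at side crop (180,82) and top crop (182,152), on the predicted k=0 lines in both views. Apart from the arm, the pictures differ from the start only at the crossbar tooth: side (315,195), top (337,197) and (346,194). Nothing else moved and the hand is clear.

```bash
python3 -c "
from bench import env
print(env.sign_off(),env.get_clock())"
```

```text
the job is handed in; nothing more can be done
the job is handed in; nothing more can be done
```

The count wheel is at zero: I turned it four clicks towards the robot with the shut fingertip, and the crossbar tooth now stands straight up. The job is handed in, at about 20 s on the robot's clock against the 51 s limit.

- **Clicks:** I looked at the side camera after every click, and each one moved the wheel exactly one step, with no run past. On the last click I stopped just short of upright and let the click stop draw it in.
- **Forces:** sampled pushing forces along the stroke stayed under 4 N.
- **Final pictures:** the crossbar lies on the predicted upright position in both views. Compared with the start pictures, only the crossbar tooth and the arm changed. The dispenser and everything else stayed where they were, and the hand is well clear.
- **Checks that fell short:** the top view was hidden by the arm after the first click, so I checked the second and third clicks from the side view only. The label box top triangulated to 74 mm against the stated 76 mm, which is within calibration. No check failed.

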